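Snug a flat bar in a cam-clamp drilling jig

TASK

Get the aluminium bar ready for drilling: slide it along the jig until its end is against the end stop, then swing the cam lever by its black knob until the cam has taken up the gap and holds the bar snugly, square against the fence. Stop once it bites firmly: do not crank the lever any further, or the cam will mark the bar. Let go of everything and leave the other things on the bench where they are.

Things in the scene. Friction and masses are not known exactly. Their poses are not given: they have to be found in the camera images.
- jig: Drilling jig bolted to the bench: a dark steel base plate 220 (x) by 320 (y) by 12 mm. Origin on the bench, under the plate, which spans x -110..110 and y -170..150 mm in its frame. On its +x side a fence, 28 mm thick, 260 mm long, runs along y, square to the jig; its face looks to -x. The fence was set by hand: its face is somewhere from x = 57 to 63 mm and no reading tells where.
- stop (a point): Middle of the foot of the end stop's face, on the plate: 31, 105, 12 mm in the jig's frame; the jig's axes. The face, of slippery white nylon, looks to the jig's -y and is 42 mm wide. End stop and fence are 18 mm high above the plate. The bar is home lengthwise when its centre lies 75 mm from this face. The fence is faced with 6 mm of black rubber that gives 1 mm for each 12 N.
- bar: Loose aluminium flat bar, 60 (x) by 150 (y) by 20 mm, 0.33 to 0.68 kg, flat on the jig's plate between fence and cam, axes along the jig's, 2 to 11 mm off the fence and 30 to 60 mm short of the end stop (towards the jig's -y). Origin: centre of its underside. Pushed on its -y end it slides along with about 2 to 6 N.
- cam_block: Steel foot of the cam clamp, fixed on the jig's plate, axes along the jig's; carries cam and lever. Origin: on the plate, on the cam's vertical pivot axis. The pivot is 27 to 37 mm from the near long side of the bar when the bar is home, and level with the middle of its length, so the gap the cam must take up differs each time; at the start the bar is at least 21 mm from the pivot.
- disc (a point): Centre of the top of the cam, a steel disc of radius 30 mm, 6 to 20 mm above the plate, turning about a pivot 12 mm from its centre. It reaches 30 - 12 cos(cam angle) mm from the pivot towards the bar (jig's +x).
- cam (a joint): Cam angle in rad, 0 (disc fully withdrawn) to 2.8, anticlockwise from above. The lever stays where it is left; friction locks the clamp. Swung free it takes about 2 N at the knob while moving, hardly any when you pause. Shoving the loose bar to the fence adds 1 to 2 N; once the bar is pinched the push rises steeply: snug is 3.5 to 5.5 N above the free push, 8 N above is too much.
- knob (a point): Centre of the top of the lever's black upright knob, a cylinder 20 mm across, 110 mm from the pivot; its top is 85 mm above the bench and 40 mm of it stand clear above the lever. The lever, 18 mm wide, 25 to 33 mm above the plate, passes clear over bar, fence and stop and points at 45 degrees + cam angle anticlockwise from the jig's +x.
- dish: Steel dish, 100 mm wide, 30 mm high, on the bench to the right of the jig; bystander. Origin: centre of its underside.
- wrench: Wrench 170 mm long lying on the bench to the left of the jig, on the robot's side; bystander. Origin: middle of its underside, length along x.
- tape: Blue ring (empty tape core), 90 mm wide, 25 mm high, on the bench left of the jig; bystander. Origin: centre of its underside.
- offcut: Wooden offcut 50 (x) by 90 (y) by 22 mm, lying loose on the jig's plate, in its corner towards -x and -y; bystander. Origin: centre of its underside.
- driver: Screwdriver 200 mm long lying on the bench beyond the jig; bystander. Origin: middle of its underside, length along x.
Things that resemble listed ones, but are neither listed nor needed, are in the scene too. Of the things shaped like the bar, the aluminium one is meant.

How it is judged:
By the outcome, as a careful person would: the job done as asked, in the order asked, and still so for the second after the job is handed in, with the robot touching nothing.
It also fails if it takes over 67 s, if anything falls off the work surface, if the arm or the gripper's body presses on something with over 40 N, if the wrist force passes 120 N, or if a joint passes its speed limit or range.

ROBOT

A 7-joint arm with a two-finger parallel gripper is mounted at the origin on the work surface. World frame = base frame: x ahead of the robot, y to its left, z up, the work surface at z = 0. Lengths are in m, angles in rad, forces in N, time in s.
With the tool pointing down it reaches from about 0.425 to 0.825 m from the base axis. Payload 3.6 kg.
Tool frame: the origin (TCP) lies where the fingers leave the gripper's body, on its centre line; the fingertips stand 73 mm ahead of it and the grasp point (between the pads) lies 54 mm ahead of it; z points along the fingers, y is the line along which they close (so a half turn about z gives the same grasp; the last joint's range is limited). The gripper opens to 85 mm and grips with 20 to 120 N. Pads are 22 mm wide; open, the fingers measure 114 mm over their backs; the gripper's body (76 mm by 85 mm) begins 54 mm behind the grasp point. The pads swing forward as they close: fully open they stand 13 mm farther back than shut.
Start: joints at [1.125, 0.615, -0.013, 1.423, 0.008, 1.103, -0.04], TCP at [0.264, -0.594, 0.304] pointing down, gripper open.
Joint ranges: [-3.12, 3.12], [-0.3, 2.06], [-1.34, 1.32], [0.26, 2.42], [-1.36, 4.5], [0.01, 1.98], [-2.84, 2.84]. Speed limits (rad/s): [2.79, 2.79, 3.14, 3.14, 3.14, 3.14, 3.14].

INTERFACE

Orientations are given as a unit quaternion [w, x, y, z].
In Python, from bench import r, eyes, ticket gives the robot as it stands. The module is installed in compiled form; this text tells all that it offers.
- The arm moves only by the tool send_rows, never from a script. Its argument "series" is a list of rows, each a list of 7 numbers: the gripper's target within -1 to 1 (shut at 1, half-way at 0, fully open at -1), then the shift along the tool's x, y, z scaled (see below), then the turn, a rotation vector about the tool's x, y, z scaled (see below). A call has 1 to 20 rows; each row shifts and turns the commanded pose from where the row before left it, along the tool's axes as they then stand; what a row does not reach is not made up. The controller multiplies each number of a shift by 0.2 m and each number of a turn by 1.5 rad. A row lasts 1/12 s, in which the tool goes at most 41.7 mm and 7.16 degrees, less where a joint would pass 70% of its speed; a pose out of reach is approached as far as the arm can. A call with a number of a shift or a turn outside -1 to 1 is refused whole. A call with a gripper value outside its range is refused whole. The fingers move at their own pace and stop on an object; "force" is the grip in N (left out, the last holds). Time passes only in rows, so rows that do not move let the fingers close. It gives the time, the measured TCP pose, the force, the opening and the grip force at its end, in the units of the state.
- r.state(): the state, without advancing time (a new reading comes with each control period).
- eyes.grab_frame(name): name is "scene" or "top"; returns a dict with "color" (400x640x3 uint8, blue, green, red), "fov_y" (degrees; the focal length in pixels is half the picture's height over the tangent of half this angle, whatever the lens; pixels are square), "cx", "cy" (the principal point, pixels), "dist" ([k1, k2, p1, p2, k3] as OpenCV has them; the pictures are not rectified), "R" (3x3) and "t" (3): a world point X has camera coordinates R X + t. Camera axes: x right, y down, z forward; pixel columns grow to the right and rows downward; lengths in m; the calibration is good to about 2 mm. A picture is of the moment at which its call begins. There is no depth.
- ticket.job_done(): hands the job in; it is judged then, once.
The state is a dict: "clock": time; "joint_positions": joint angles; "dq": joint speeds; "joint_efforts": joint torques, N m; "tool_pos": TCP position; "orientation": TCP orientation; "ft_force": force on the tool from outside, world axes, zero at the start; "torque": the same for the moment, N m; "opening": finger opening in m; "finger_force": force on a finger pad.
Only numpy, scipy, OpenCV 4.12 (cv2) and the standard library are available. Lean on these libraries where they do the work, as an engineer would, in place of code of your own. Each camera call takes 0.05 s, during which the arm holds its last target. There are 200 camera calls.

## Working session

There is one attempt and no reset: what is moved stays moved. The work goes in short steps, Python scripts to look and compute and a tool call to move; the robot and the scene stay as the last step left them, time stands still between calls to the robot, and variables do not carry over. Pictures are saved under pics/ and viewed, at most 10 in all, crops included, and the job is handed in when it is done.

Besides the shell and the picture viewer there is one more tool, called after ">>>" in YAML: its name, and indented under it one key for each argument. send_rows: Moves the arm, as the interface text tells. Its arguments: {"type":"object","properties":{"series":{"type":"array","items":{"type":"array","items":{"type":"number"}}},"force":{"type":"number"}},"required":["series"]}

```bash
mkdir -p pics; cat > h.py <<'E'
import numpy as np, cv2
from bench import r, eyes, ticket
def cam(f):
    fl=200/np.tan(np.radians(f["fov_y"])/2)
    return np.array([[fl,0,f["cx"]],[0,fl,f["cy"]],[0,0,1]]),np.array(f["dist"],float),np.array(f["R"]),np.array(f["t"])
def ray(f,p):
    K,d,R,t=cam(f); u=cv2.undistortPoints(np.array([[p]],float),K,d)[0,0]
    return -R.T@t, R.T@np.array([u[0],u[1],1])
def onz(f,p,z):
    o,v=ray(f,p); return o+v*(z-o[2])/v[2]
def tri(f,p,g,q):
    o,v=ray(f,p);a,w=ray(g,q); s=np.linalg.lstsq(np.c_[v,-w],a-o,rcond=None)[0]
    A,B=o+v*s[0],a+w*s[1]; return (A+B)/2,np.linalg.norm(A-B)
def proj(f,X):
    K,d,R,t=cam(f); return cv2.projectPoints(np.array(X,float).reshape(-1,1,3),cv2.Rodrigues(R)[0],t,K,d)[0][:,0]
E
python3 - <<'E'
from h import *
import pickle
for n in("scene","top"):
    f=eyes.grab_frame(n); cv2.imwrite(f"pics/{n}0.png",f["color"]); pickle.dump(f,open(n+"0.pkl","wb"))
    print(n,f["fov_y"],np.round(f["R"],3).tolist(),np.round(-np.array(f["R"]).T@f["t"],3),f["dist"])
s=r.state();print(s)
E
```

```text
scene 53.89637140189706 [[-0.054, 0.999, -0.003], [0.8, 0.041, -0.599], [-0.598, -0.034, -0.801]] [1.163 0.053 0.895] [-0.02777785  0.          0.          0.          0.        ]
top 54.2104546648915 [[-0.026, -1.0, -0.013], [-0.994, 0.027, -0.105], [0.106, 0.011, -0.994]] [0.463 0.021 0.98 ] [-0.07737416  0.          0.          0.          0.        ]
{'clock': 0.1, 'joint_positions': array([ 1.12547653,  0.61583773, -0.01263844,  1.4247583 ,  0.0081155 ,
        1.10342316, -0.04040882]), 'dq': array([-0.00133338, -0.00286395, -0.00047159, -0.0025899 ,  0.00048874,
       -0.0007579 ,  0.00033125]), 'joint_efforts': array([ 8.70214808e-04, -4.70386255e+01,  2.59956680e-01, -1.71572882e+01,
        1.00525876e-02,  5.85268528e-03, -1.37993902e-05]), 'tool_pos': array([ 0.26414738, -0.59332713,  0.30283735]), 'orientation': array([-1.15869784e-03,  9.78144572e-01,  2.07922545e-01, -2.62694490e-04]), 'ft_force': array([ 0.24658331, -0.25965087,  0.20710081]), 'torque': array([ 0.03830466,  0.08060358, -0.04999413]), 'finger_force': 0.0, 'opening': 0.08529233731382822}
```

View pics/scene0.png

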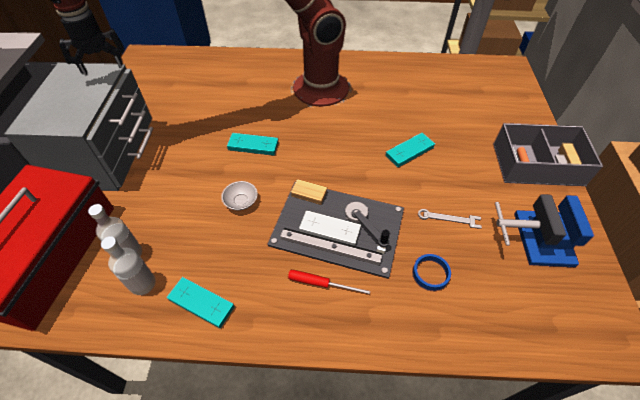

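View pics/top0.png

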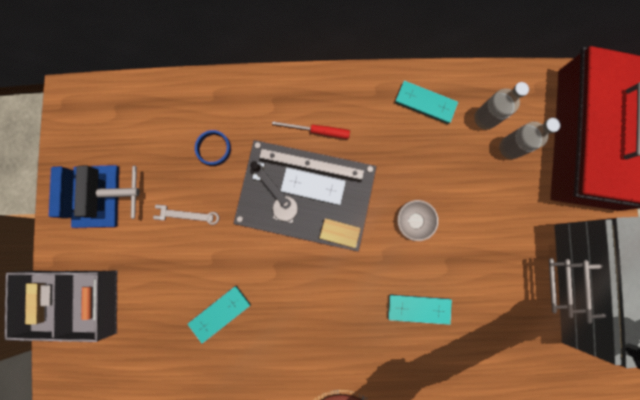

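The aluminium bar is the pale one on the jig (scene 330,226; top 313,185). The look-alikes are the cyan bars at scene (252,143), (410,149) and (201,301), all off the jig. Next is a close crop.

```bash
python3 - <<'E'
import cv2
a=cv2.imread("pics/scene0.png")[170:290,255:415];b=cv2.imread("pics/top0.png")[130:260,225:385]
cv2.imwrite("pics/c1.png",cv2.resize(a,None,fx=5,fy=5,interpolation=cv2.INTER_CUBIC))
cv2.imwrite("pics/c2.png",cv2.resize(b,None,fx=4.5,fy=4.5,interpolation=cv2.INTER_CUBIC))
E
```

```text
(no output)
```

View pics/c1.png

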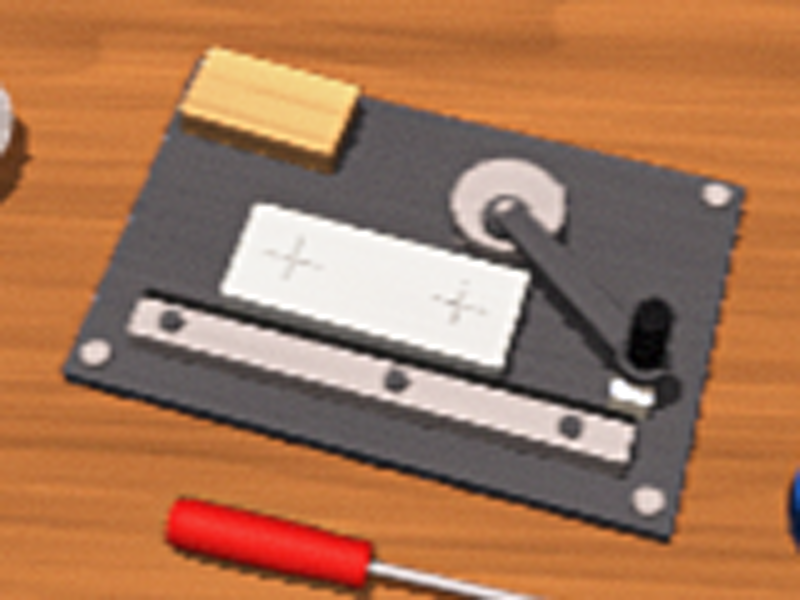

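View pics/c2.png

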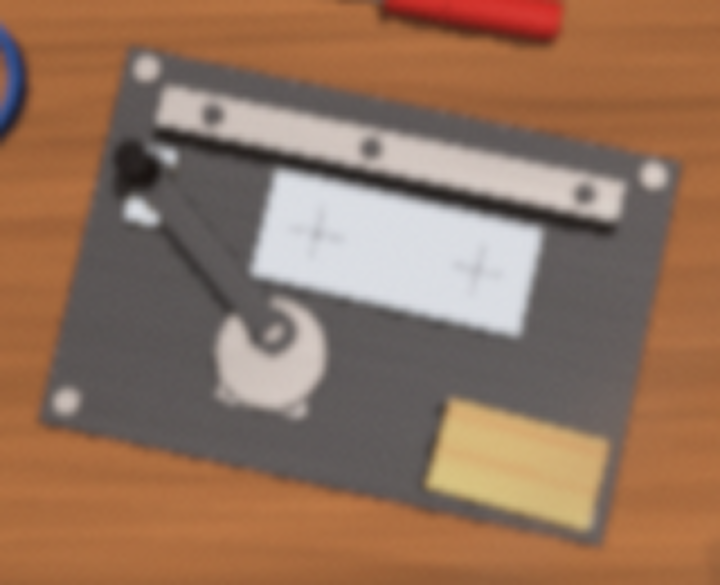

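```bash
cat >> h.py <<'E'
import pickle
T=lambda x,y:((x+.5)/4.5-.5+225,(y+.5)/4.5-.5+130)
S=lambda x,y:((x+.5)/5-.5+255,(y+.5)/5-.5+170)
def jig2w(P,j):
    c,s=np.cos(j[2]),np.sin(j[2]); P=np.atleast_2d(P)
    return np.c_[j[0]+c*P[:,0]-s*P[:,1], j[1]+s*P[:,0]+c*P[:,1], P[:,2]]
E
python3 - <<'E'
from h import *
from scipy.optimize import least_squares
t=pickle.load(open("top0.pkl","rb"));s=pickle.load(open("scene0.pkl","rb"))
C=np.array([[.11,.15,.012],[.11,-.17,.012],[-.11,-.17,.012],[-.11,.15,.012]])
pt=np.array([T(130,48),T(680,162),T(602,545),T(42,425)]); ps=np.array([S(672,532),S(66,372),S(745,187)])
def res(j): 
    W=jig2w(C,j); return np.r_[(proj(t,W)-pt).ravel(),(proj(s,W[[0,1,3]])-ps).ravel()]
q=least_squares(res,[.6,.05,-.2]);j=q.x
print("jig",j,np.round(q.fun,1))
np.save("jig.npy",j)
def toj(X): return np.array([np.cos(j[2])*(X[0]-j[0])+np.sin(j[2])*(X[1]-j[1]),-np.sin(j[2])*(X[0]-j[0])+np.cos(j[2])*(X[1]-j[1]),X[2]])
for n,a,b in [("bar++",(272,170),(500,370)),("bar+-",(543,227),(220,293)),("bar--",(522,335),(255,205)),("bar-+",(250,275),(530,270)),("pivot",(270,332),(507,212)),("knob",(131,155),(655,305))]:
    X,e=tri(t,T(*a),s,S(*b)); print(n,X.round(4),round(e,4),"jig",toj(X).round(4), "t-only",toj(onz(t,T(*a),.032)).round(4))
print("stop",jig2w([.031,.105,.012],j))
E
```

```text
jig [ 0.59155948  0.08409156 -0.23710642] [-0.6 -0.6  0.5 -0.5  0.3  0.4 -1.1 -0.1  0.3  0.1 -1.2 -0.4  0.2 -1.1]
bar++ [0.6559 0.1198 0.028 ] 0.0027 jig [0.0541 0.0498 0.028 ] t-only [0.0531 0.0505 0.032 ]
bar+- [ 0.6193 -0.0267  0.0309] 0.0003 jig [ 0.053  -0.1012  0.0309] t-only [ 0.0529 -0.1013  0.032 ]
bar-- [ 0.5607 -0.0132  0.0277] 0.0011 jig [-0.0072 -0.1018  0.0277] t-only [-0.0075 -0.1023  0.032 ]
bar-+ [0.5973 0.1338 0.0316] 0.0003 jig [-0.0061  0.0497  0.0316] t-only [-0.0061  0.0495  0.032 ]
pivot [0.5651 0.1221 0.0376] 0.0008 jig [-0.0347  0.0308  0.0376] t-only [-0.0344  0.0319  0.032 ]
knob [0.6532 0.1878 0.0911] 0.0007 jig [0.0356 0.1153 0.0911] t-only [0.0453 0.1287 0.032 ]
stop [[0.64635571 0.17887222 0.012     ]]
```

The crops show the white bar spanning c2 (272,170) to (522,335), with a plain aluminium look and marked crosses. The knob is at c2 (131,155), the cam pivot at (270,332) and the offcut at (447..608, 398..540), clear of the push lane. The bar has to move about 56 mm along jig +y. I'm moving above the bar's -y end first.

>>> send_rows:
  series:
    - [0.5,0.128,-0.092,0,0,0,0]
    - [0.5,0.128,-0.092,0,0,0,0]
    - [0.5,0.128,-0.092,0,0,0,0]
    - [0.5,0.128,-0.092,0,0,0,0]
    - [0.5,0.128,-0.092,0,0,0,0]
    - [0.5,0.128,-0.092,0,0,0,0]
    - [0.5,0.128,-0.092,0,0,0,0]
    - [0.5,0.128,-0.092,0,0,0,0]
    - [0.5,0.128,-0.092,0,0,0,0]
    - [0.5,0.128,-0.092,0,0,0,0]
    - [0.5,0.128,-0.092,0,0,0,0]
    - [0.5,0.128,-0.092,0,0,0,0]
    - [0.5,0.128,-0.092,0,0,0,0]
    - [0.5,0.128,-0.092,0,0,0,0]
    - [0.5,0.128,-0.092,0,0,0,0]
    - [0.5,0.128,-0.092,0,0,0,0]
    - [0.5,0.128,-0.092,0,0,0,0]
    - [0.5,0.128,-0.092,0,0,0,0]
    - [0.5,0.128,-0.092,0,0,0,0]
    - [0.5,0.128,-0.092,0,0,0,0]

```text
clock: 1.77
tool_pos: [0.5827, -0.048, 0.3035]
orientation: [-0.0, 0.978, 0.208, -0.001]
ft_force: [0.5, -0.9, 1.2]
opening: 0.0212
finger_force: 0.0
```

>>> send_rows:
  series:
    - [0.5,0,0,0.09,0,0,-0.076]
    - [0.5,0,0,0.09,0,0,-0.076]
    - [0.5,0,0,0.09,0,0,-0.076]
    - [0.5,0,0,0.09,0,0,-0.076]
    - [0.5,0,0,0.09,0,0,-0.076]
    - [0.5,0,0,0.09,0,0,-0.076]
    - [0.5,0,0,0.09,0,0,-0.076]
    - [0.5,0,0,0.09,0,0,-0.076]
    - [0.5,0,0,0,0,0,0]
    - [0.5,0,0,0,0,0,0]

```text
clock: 2.6
tool_pos: [0.5817, -0.0496, 0.1589]
orientation: [-0.001, 0.788, 0.616, -0.001]
ft_force: [-0.1, -0.1, -0.2]
opening: 0.0214
finger_force: 0.0
```

```bash
cat >> h.py <<'E'
from scipy.spatial.transform import Rotation as Ro
def where(s=None):
    s=s or r.state(); j=np.load("jig.npy"); X=s["tool_pos"]; c,n=np.cos(j[2]),np.sin(j[2]); d=X-[j[0],j[1],0]
    M=Ro.from_quat(np.roll(s["orientation"],-1)).as_matrix(); a=np.degrees(np.arctan2(M[1,0],M[0,0])-j[2])
    F=s["ft_force"]; 
    print("t%.2f"%s["clock"],"jig",np.round([c*d[0]+n*d[1],-n*d[0]+c*d[1],X[2]],4),"toolx in jig deg %.1f"%a,"z",M[:,2].round(3),"F jig",np.round([c*F[0]+n*F[1],-n*F[0]+c*F[1],F[2]],2),"open %.4f"%s["opening"])
E
python3 - <<'E'
from h import *
where(); print(r.state()["joint_positions"].round(2))
E
```

```text
t2.60 jig [ 0.0218 -0.1323  0.1589] toolx in jig deg 89.7 z [-0.003  0.001 -1.   ] F jig [-0.08 -0.1  -0.17] open 0.0214
[ 0.23  0.7  -0.3   1.76  0.29  0.72 -0.46]
```

>>> send_rows:
  series:
    - [0.5,0,0,0.086,0,0,0]
    - [0.5,0,0,0.086,0,0,0]
    - [0.5,0,0,0.086,0,0,0]
    - [0.5,0,0,0.086,0,0,0]
    - [0.5,0,0,0,0,0,0]
    - [0.5,0,0,0,0,0,0]

```text
clock: 3.1
tool_pos: [0.5828, -0.0492, 0.0918]
orientation: [0.0, 0.787, 0.617, 0.0]
ft_force: [-0.2, 0.3, -0.6]
opening: 0.0215
finger_force: 0.0
```

>>> send_rows:
  series:
    - [0.5,0.02,0,0,0,0,0]
    - [0.5,0.02,0,0,0,0,0]
    - [0.5,0.02,0,0,0,0,0]
    - [0.5,0.02,0,0,0,0,0]
    - [0.5,0.02,0,0,0,0,0]
    - [0.5,0.02,0,0,0,0,0]
    - [0.5,0.02,0,0,0,0,0]
    - [0.5,0.02,0,0,0,0,0]
    - [0.5,0.02,0,0,0,0,0]
    - [0.5,0.02,0,0,0,0,0]

```text
clock: 3.93
tool_pos: [0.5917, -0.0152, 0.0919]
orientation: [0.002, 0.788, 0.616, -0.003]
ft_force: [-2.1, -7.3, 5.9]
opening: 0.0213
finger_force: 3.8
```

```bash
python3 -c "
from h import *
where()"
```

```text
t3.93 jig [ 0.0234 -0.0965  0.0919] toolx in jig deg 89.6 z [-0.001 -0.007 -1.   ] F jig [-0.3  -7.54  5.93] open 0.0213
```

>>> send_rows:
  series:
    - [0.5,0.015,0,0,0,0,0]
    - [0.5,0.015,0,0,0,0,0]
    - [0.5,0.015,0,0,0,0,0]
    - [0.5,0.015,0,0,0,0,0]
    - [0.5,0.015,0,0,0,0,0]
    - [0.5,0.015,0,0,0,0,0]
    - [0.5,0.015,0,0,0,0,0]
    - [0.5,0.015,0,0,0,0,0]

```text
clock: 4.6
tool_pos: [0.5973, 0.0079, 0.0919]
orientation: [0.002, 0.788, 0.616, -0.003]
ft_force: [-2.2, -7.4, 5.2]
opening: 0.0213
finger_force: 3.9
```

>>> send_rows:
  series:
    - [0.5,0.01,0,0,0,0,0]
    - [0.5,0.01,0,0,0,0,0]

```text
clock: 4.77
tool_pos: [0.5983, 0.0119, 0.0919]
orientation: [0.002, 0.788, 0.616, -0.003]
ft_force: [-1.8, -8.4, 5.9]
opening: 0.0218
finger_force: 4.0
```

```bash
python3 - <<'E'
from h import *
where()
f=eyes.grab_frame("scene"); cv2.imwrite("pics/c3.png",cv2.resize(f["color"][170:290,255:415],None,fx=5,fy=5,interpolation=cv2.INTER_CUBIC))
E
```

```text
t4.77 jig [ 0.0235 -0.0686  0.0919] toolx in jig deg 89.6 z [-0.002 -0.007 -1.   ] F jig [ 0.26 -8.61  5.89] open 0.0218
```

View pics/c3.png

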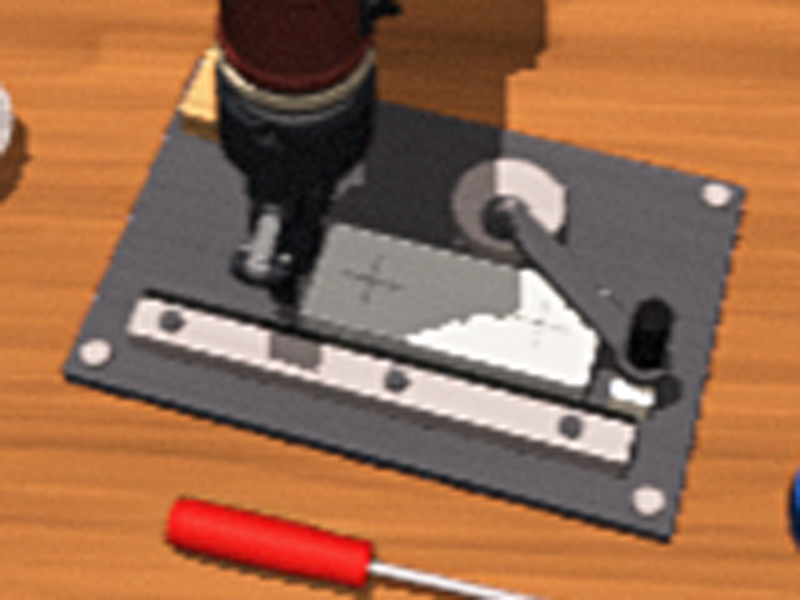

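The bar has moved along, straight, with its corner now at (585,392) and a gap of about 10 mm left to the stop at (612,390). I'm pushing slowly until the force jumps.

>>> send_rows:
  series:
    - [0.5,0.008,0,0,0,0,0]
    - [0.5,0.008,0,0,0,0,0]
    - [0.5,0.008,0,0,0,0,0]
    - [0.5,0.008,0,0,0,0,0]
    - [0.5,0.008,0,0,0,0,0]

```text
clock: 5.23
tool_pos: [0.6002, 0.0194, 0.0919]
orientation: [0.003, 0.788, 0.616, -0.003]
ft_force: [-2.4, -7.0, 6.3]
opening: 0.0212
finger_force: 3.9
```

>>> send_rows:
  series:
    - [0.5,0.005,0,0,0,0,0]
    - [0.5,0.005,0,0,0,0,0]

```text
clock: 5.4
tool_pos: [0.6007, 0.0214, 0.0918]
orientation: [0.002, 0.788, 0.616, -0.003]
ft_force: [-1.9, -7.8, 6.9]
opening: 0.021
finger_force: 4.0
```

>>> send_rows:
  series:
    - [0.5,0.005,0,0,0,0,0]
    - [0.5,0.005,0,0,0,0,0]

```text
clock: 5.57
tool_pos: [0.6011, 0.0232, 0.0918]
orientation: [0.003, 0.788, 0.616, -0.003]
ft_force: [-1.9, -6.7, 5.0]
opening: 0.0213
finger_force: 4.0
```

>>> send_rows:
  series:
    - [0.5,0.005,0,0,0,0,0]

```text
clock: 5.65
tool_pos: [0.6013, 0.0242, 0.0919]
orientation: [0.003, 0.788, 0.616, -0.003]
ft_force: [-1.7, -8.2, 6.6]
opening: 0.0215
finger_force: 4.0
```

>>> send_rows:
  series:
    - [0.5,0.005,0,0,0,0,0]

```text
clock: 5.73
tool_pos: [0.6016, 0.0249, 0.0919]
orientation: [0.003, 0.788, 0.616, -0.003]
ft_force: [-1.9, -8.6, 6.8]
opening: 0.0214
finger_force: 4.6
```

>>> send_rows:
  series:
    - [0.5,0.005,0,0,0,0,0]

```text
clock: 5.82
tool_pos: [0.6016, 0.025, 0.0919]
orientation: [0.003, 0.788, 0.616, -0.004]
ft_force: [-2.5, -10.8, 8.2]
opening: 0.0212
finger_force: 5.4
```

>>> send_rows:
  series:
    - [0.5,0.005,0,0,0,0,0]

```text
clock: 5.9
tool_pos: [0.6016, 0.0251, 0.0918]
orientation: [0.003, 0.788, 0.616, -0.005]
ft_force: [-3.7, -11.6, 8.3]
opening: 0.0215
finger_force: 6.0
```

>>> send_rows:
  series:
    - [0.5,0.005,0,0,0,0,0]

```text
clock: 5.98
tool_pos: [0.6017, 0.0252, 0.0918]
orientation: [0.004, 0.788, 0.615, -0.006]
ft_force: [-3.2, -12.4, 9.7]
opening: 0.0215
finger_force: 6.6
```

The bar stalled against the stop at about 12 N. I'm backing off, lifting and looking.

>>> send_rows:
  series:
    - [0.5,-0.03,0,0,0,0,0]
    - [0.5,-0.06,0,0,0,0,0]
    - [0.5,-0.06,0,0,0,0,0]
    - [0.5,0,0,-0.14,0,0,0]
    - [0.5,0,0,-0.14,0,0,0]
    - [0.5,0,0,-0.14,0,0,0]
    - [0.5,0,0,-0.14,0,0,0]
    - [0,0.1,0.009,0,0,0,0.06]
    - [0,0,0,0,0,0,0.06]
    - [0,0,0,0,0,0,0.06]
    - [0,0,0,0,0,0,0.06]
    - [0,0,0,0,0,0,0.06]
    - [0,0,0,0,0,0,0.06]
    - [0,0,0,0,0,0,0.06]
    - [0,0,0,0,0,0,0.045]
    - [0,0,0,0,0,0,0]

```text
clock: 7.32
tool_pos: [0.6016, 0.023, 0.2028]
orientation: [-0.0, 0.95, 0.311, -0.0]
ft_force: [0.0, 0.9, -0.5]
opening: 0.0429
finger_force: 0.0
```

```bash
python3 - <<'E'
from h import *
where()
for n,sl in(("top",np.s_[130:260,225:385]),("scene",np.s_[170:290,255:415])):
    f=eyes.grab_frame(n); pickle.dump(f,open(n+"1.pkl","wb"))
    k=4.5 if n=="top" else 5
    cv2.imwrite(f"pics/{n}1.png",cv2.resize(f["color"][sl],None,fx=k,fy=k,interpolation=cv2.INTER_CUBIC))
E
```

```text
t7.32 jig [ 0.0241 -0.057   0.2028] toolx in jig deg 49.8 z [-0.001  0.    -1.   ] F jig [-0.16  0.85 -0.46] open 0.0429
```

View pics/scene1.png

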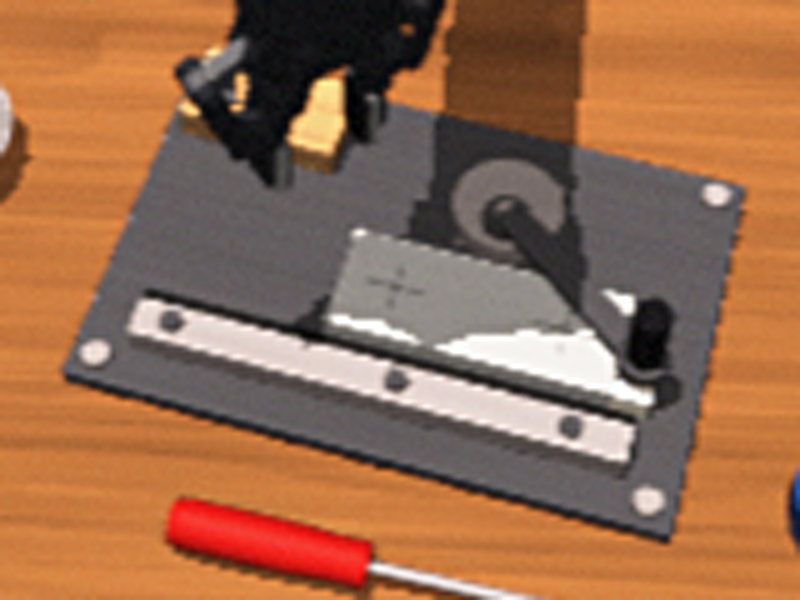

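The bar is home, straight, against the stop; its free end is at (360,232)-(330,318). Now to the knob at about (655,305), straddling it with open fingers.

>>> send_rows:
  series:
    - [0,0.139,-0.102,0,0,0,0]
    - [0,0.139,-0.102,0,0,0,0]
    - [0,0.139,-0.102,0,0,0,0]
    - [0,0.139,-0.102,0,0,0,0]
    - [0,0.139,-0.102,0,0,0,0]
    - [0,0,0,0,0,0,0]
    - [0,0,0,0,0,0,0]

```text
clock: 8.0
tool_pos: [0.653, 0.1912, 0.2025]
orientation: [-0.001, 0.949, 0.315, -0.0]
ft_force: [-0.2, -0.7, -0.2]
opening: 0.0429
finger_force: 0.0
```

```bash
python3 - <<'E'
from h import *
where()
f=eyes.grab_frame("scene")
cv2.imwrite("pics/s2.png",cv2.resize(f["color"][150:290,275:435],None,fx=4,fy=4,interpolation=cv2.INTER_CUBIC))
j=np.load("jig.npy");t=pickle.load(open("top0.pkl","rb"));s=pickle.load(open("scene0.pkl","rb"))
for X in (onz(t,T(131,155),.085),onz(s,S(655,305),.085)):
    d=X-[j[0],j[1],0];c,n=np.cos(j[2]),np.sin(j[2]);print((c*d[0]+n*d[1]).round(4),(-n*d[0]+c*d[1]).round(4))
E
```

```text
t8.00 jig [0.0346 0.1186 0.2025] toolx in jig deg 50.3 z [-0.001  0.003 -1.   ] F jig [-0.06 -0.76 -0.22] open 0.0429
0.0367 0.1164
0.0314 0.1157
```

View pics/s2.png

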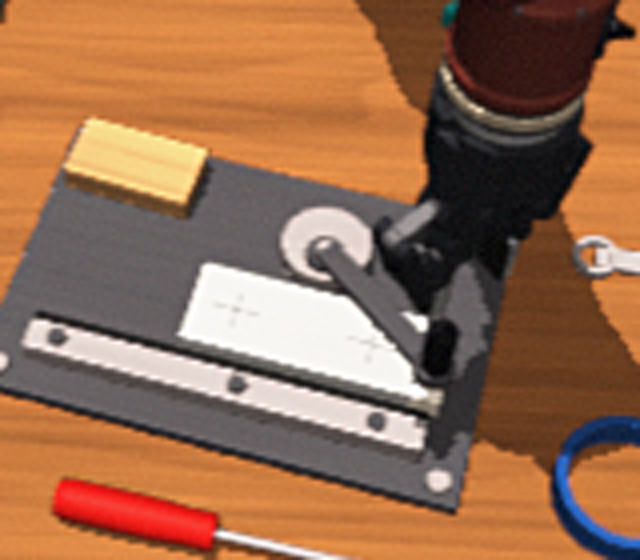

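The fingers straddle the knob, centred as seen from above (knob at about (440,345) in this crop). I'm descending and swinging it anticlockwise.

>>> send_rows:
  series:
    - [0,0,0,0.093,0,0,0]
    - [0,0,0,0.093,0,0,0]
    - [0,0,0,0.093,0,0,0]
    - [0,0,0,0.093,0,0,0]
    - [0,0,0,0,0,0,0]

```text
clock: 8.47
tool_pos: [0.6513, 0.1838, 0.1245]
orientation: [0.001, 0.951, 0.31, -0.005]
ft_force: [-0.8, -0.2, -0.5]
opening: 0.0425
finger_force: 0.0
```

>>> send_rows:
  series:
    - [0,-0.0003,-0.0192,0,0,0,-0.0233]
    - [0,-0.0003,-0.0192,0,0,0,-0.0233]
    - [0,-0.0003,-0.0192,0,0,0,-0.0233]
    - [0,-0.0003,-0.0192,0,0,0,-0.0233]
    - [0,-0.0003,-0.0192,0,0,0,-0.0233]
    - [0,-0.0003,-0.0192,0,0,0,-0.0233]

```text
clock: 8.97
tool_pos: [0.6391, 0.2043, 0.1301]
orientation: [0.001, 0.912, 0.411, 0.002]
ft_force: [2.3, -0.8, 0.2]
opening: 0.0428
finger_force: 1.0
```

```bash
cat >> h.py <<'E'
def kn():
    s=r.state(); j=np.load("jig.npy"); pv=jig2w([-.0347,.031,0],j)[0]; d=s["tool_pos"]-pv
    M=Ro.from_quat(np.roll(s["orientation"],-1)).as_matrix()
    print("t%.2f"%s["clock"],"R %.4f ang %.1f toolx %.1f"%(np.hypot(d[0],d[1]),np.degrees(np.arctan2(d[1],d[0])-j[2]),np.degrees(np.arctan2(M[1,0],M[0,0])-j[2])),"z %.4f"%d[2],"Ftool",(M.T@s["ft_force"]).round(2))
E
python3 -c "
from h import *
kn()"
```

```text
t8.97 R 0.1104 ang 61.5 toolx 62.1 z 0.1301 Ftool [ 0.95  2.3  -0.22]
```

>>> send_rows:
  series:
    - [0,-0.0013,-0.0384,0,0,0,-0.0465]
    - [0,-0.0013,-0.0384,0,0,0,-0.0465]
    - [0,-0.0013,-0.0384,0,0,0,-0.0465]
    - [0,-0.0013,-0.0384,0,0,0,-0.0465]
    - [0,-0.0013,-0.0384,0,0,0,-0.0465]
    - [0,-0.0013,-0.0384,0,0,0,-0.0465]
    - [0,-0.0013,-0.0384,0,0,0,-0.0465]
    - [0,-0.0013,-0.0384,0,0,0,-0.0465]
    - [0,-0.0013,-0.0384,0,0,0,-0.0465]
    - [0,-0.0013,-0.0384,0,0,0,-0.0465]

```text
clock: 9.8
tool_pos: [0.5687, 0.2324, 0.1294]
orientation: [0.001, 0.716, 0.698, 0.001]
ft_force: [1.7, -1.6, 0.5]
opening: 0.0424
finger_force: 1.0
```

>>> send_rows:
  series:
    - [0,-0.0001,-0.0096,0,0,0,-0.0116]
    - [0,-0.0001,-0.0096,0,0,0,-0.0116]
    - [0,-0.0001,-0.0096,0,0,0,-0.0116]
    - [0,-0.0001,-0.0096,0,0,0,-0.0116]
    - [0,-0.0001,-0.0096,0,0,0,-0.0116]
    - [0,-0.0001,-0.0096,0,0,0,-0.0116]

```text
clock: 10.3
tool_pos: [0.557, 0.2325, 0.1289]
orientation: [0.0, 0.68, 0.733, 0.001]
ft_force: [1.9, -1.6, 1.2]
opening: 0.0427
finger_force: 0.9
```

```bash
python3 -c "
from h import *
kn()"
```

```text
t10.30 R 0.1104 ang 107.8 toolx 107.9 z 0.1289 Ftool [-1.72  1.76 -1.16]
```

>>> send_rows:
  series:
    - [0,-0.0001,-0.0096,0,0,0,-0.0116]
    - [0,-0.0001,-0.0096,0,0,0,-0.0116]
    - [0,-0.0001,-0.0096,0,0,0,-0.0116]
    - [0,-0.0001,-0.0096,0,0,0,-0.0116]

```text
clock: 10.63
tool_pos: [0.549, 0.2316, 0.1288]
orientation: [-0.0, 0.654, 0.757, 0.0]
ft_force: [1.7, 0.1, 1.2]
opening: 0.0424
finger_force: 0.9
```

```bash
python3 -c "
from h import *
kn()"
```

```text
t10.63 R 0.1104 ang 112.0 toolx 111.9 z 0.1288 Ftool [-0.16  1.67 -1.21]
```

>>> send_rows:
  series:
    - [0,-0.0001,-0.0096,0,0,0,-0.0116]
    - [0,-0.0001,-0.0096,0,0,0,-0.0116]
    - [0,-0.0001,-0.0096,0,0,0,-0.0116]
    - [0,-0.0001,-0.0096,0,0,0,-0.0116]
    - [0,-0.0001,-0.0096,0,0,0,-0.0116]
    - [0,-0.0001,-0.0096,0,0,0,-0.0116]
    - [0,-0.0001,-0.0096,0,0,0,-0.0116]
    - [0,-0.0001,-0.0096,0,0,0,-0.0116]
    - [0,-0.0001,-0.0096,0,0,0,-0.0116]
    - [0,-0.0001,-0.0096,0,0,0,-0.0116]

```text
clock: 11.47
tool_pos: [0.5303, 0.227, 0.1288]
orientation: [-0.0, 0.586, 0.811, 0.0]
ft_force: [2.2, -0.6, 2.2]
opening: 0.043
finger_force: 0.9
```

>>> send_rows:
  series:
    - [0,-0.0001,-0.0096,0,0,0,-0.0116]
    - [0,-0.0001,-0.0096,0,0,0,-0.0116]
    - [0,-0.0001,-0.0096,0,0,0,-0.0116]
    - [0,-0.0001,-0.0096,0,0,0,-0.0116]
    - [0,-0.0001,-0.0096,0,0,0,-0.0116]

```text
clock: 11.88
tool_pos: [0.5216, 0.2235, 0.1288]
orientation: [0.0, 0.55, 0.835, 0.0]
ft_force: [3.0, 0.0, 0.1]
opening: 0.0428
finger_force: 1.5
```

>>> send_rows:
  series:
    - [0,-0.0001,-0.0096,0,0,0,-0.0116]
    - [0,-0.0001,-0.0096,0,0,0,-0.0116]
    - [0,-0.0001,-0.0096,0,0,0,-0.0116]
    - [0,-0.0001,-0.0096,0,0,0,-0.0116]
    - [0,-0.0001,-0.0096,0,0,0,-0.0116]

```text
clock: 12.3
tool_pos: [0.5127, 0.2193, 0.1288]
orientation: [0.0, 0.513, 0.858, -0.0]
ft_force: [3.5, -0.4, 1.3]
opening: 0.043
finger_force: 1.5
```

>>> send_rows:
  series:
    - [0,-0.0001,-0.0096,0,0,0,-0.0116]
    - [0,-0.0001,-0.0096,0,0,0,-0.0116]
    - [0,-0.0001,-0.0096,0,0,0,-0.0116]
    - [0,-0.0001,-0.0096,0,0,0,-0.0116]
    - [0,-0.0001,-0.0096,0,0,0,-0.0116]

```text
clock: 12.72
tool_pos: [0.5046, 0.2142, 0.1288]
orientation: [0.0, 0.475, 0.88, -0.0]
ft_force: [2.7, -0.2, 0.2]
opening: 0.0423
finger_force: 1.4
```

```bash
python3 -c "
from h import *
kn()"
```

```text
t12.72 R 0.1100 ang 137.0 toolx 136.8 z 0.1288 Ftool [-1.65  2.19 -0.2 ]
```

The bar is being shoved toward the fence. I'm continuing in small steps.

>>> send_rows:
  series:
    - [0,-0.0001,-0.0096,0,0,0,-0.0116]
    - [0,-0.0001,-0.0096,0,0,0,-0.0116]
    - [0,-0.0001,-0.0096,0,0,0,-0.0116]
    - [0,-0.0001,-0.0096,0,0,0,-0.0116]

```text
clock: 13.05
tool_pos: [0.4982, 0.2099, 0.1287]
orientation: [-0.0, 0.444, 0.896, 0.0]
ft_force: [4.3, 0.0, 0.4]
opening: 0.0427
finger_force: 1.4
```

>>> send_rows:
  series:
    - [0,-0.0001,-0.0096,0,0,0,-0.0116]
    - [0,-0.0001,-0.0096,0,0,0,-0.0116]
    - [0,-0.0001,-0.0096,0,0,0,-0.0116]
    - [0,-0.0001,-0.0096,0,0,0,-0.0116]

```text
clock: 13.38
tool_pos: [0.4922, 0.2052, 0.1287]
orientation: [-0.0, 0.413, 0.911, 0.0]
ft_force: [3.5, -0.3, 0.5]
opening: 0.0426
finger_force: 1.4
```

>>> send_rows:
  series:
    - [0,-0.0001,-0.0096,0,0,0,-0.0116]
    - [0,-0.0001,-0.0096,0,0,0,-0.0116]
    - [0,-0.0001,-0.0096,0,0,0,-0.0116]

```text
clock: 13.63
tool_pos: [0.488, 0.2012, 0.1287]
orientation: [-0.0, 0.389, 0.921, 0.0]
ft_force: [3.8, 0.2, -0.4]
opening: 0.0422
finger_force: 1.4
```

```bash
python3 -c "
from h import *
kn()"
```

```text
t13.63 R 0.1102 ang 147.9 toolx 147.8 z 0.1287 Ftool [-2.48  2.86  0.41]
```

>>> send_rows:
  series:
    - [0,-0.0001,-0.0096,0,0,0,-0.0116]
    - [0,-0.0001,-0.0096,0,0,0,-0.0116]
    - [0,-0.0001,-0.0096,0,0,0,-0.0116]

```text
clock: 13.88
tool_pos: [0.484, 0.1972, 0.1287]
orientation: [-0.0, 0.365, 0.931, 0.0]
ft_force: [3.6, 0.9, -0.4]
opening: 0.0429
finger_force: 1.4
```

>>> send_rows:
  series:
    - [0,-0.0001,-0.0096,0,0,0,-0.0116]
    - [0,-0.0001,-0.0096,0,0,0,-0.0116]
    - [0,-0.0001,-0.0096,0,0,0,-0.0116]

```text
clock: 14.13
tool_pos: [0.4802, 0.1928, 0.1287]
orientation: [-0.0, 0.34, 0.94, 0.0]
ft_force: [4.0, 1.2, -0.3]
opening: 0.0427
finger_force: 1.4
```

>>> send_rows:
  series:
    - [0,-0.0001,-0.0096,0,0,0,-0.0116]
    - [0,-0.0001,-0.0096,0,0,0,-0.0116]
    - [0,-0.0001,-0.0096,0,0,0,-0.0116]

```text
clock: 14.38
tool_pos: [0.4767, 0.1883, 0.1287]
orientation: [-0.0, 0.316, 0.949, 0.0]
ft_force: [3.7, 1.3, -0.7]
opening: 0.0427
finger_force: 1.7
```

```bash
python3 -c "
from h import *
kn();print(r.state()['joint_positions'].round(2))"
```

```text
t14.38 R 0.1103 ang 156.9 toolx 156.8 z 0.1287 Ftool [-2.22  3.27  0.73]
[-0.06  0.72 -0.55  1.98  0.64  0.62 -0.11]
```

>>> send_rows:
  series:
    - [0,-0.0001,-0.0096,0,0,0,-0.0116]
    - [0,-0.0001,-0.0096,0,0,0,-0.0116]

```text
clock: 14.55
tool_pos: [0.4748, 0.1855, 0.1288]
orientation: [0.0, 0.299, 0.954, 0.001]
ft_force: [4.1, 1.5, -2.2]
opening: 0.0426
finger_force: 2.4
```

```bash
python3 -c "
from h import *
kn()"
```

```text
t14.55 R 0.1102 ang 158.6 toolx 158.8 z 0.1288 Ftool [-2.51  3.55  2.22]
```

>>> send_rows:
  series:
    - [0,-0.0001,-0.0096,0,0,0,-0.0116]
    - [0,-0.0001,-0.0096,0,0,0,-0.0116]

```text
clock: 14.72
tool_pos: [0.473, 0.1829, 0.1289]
orientation: [0.0, 0.282, 0.959, 0.002]
ft_force: [4.6, 2.7, -3.2]
opening: 0.0427
finger_force: 2.9
```

```bash
python3 -c "
from h import *
kn()"
```

```text
t14.72 R 0.1102 ang 160.3 toolx 160.8 z 0.1289 Ftool [-2.45  4.75  3.21]
```

>>> send_rows:
  series:
    - [0,-0.0001,-0.0096,0,0,0,-0.0116]

```text
clock: 14.8
tool_pos: [0.4722, 0.1815, 0.1289]
orientation: [0.001, 0.274, 0.962, 0.002]
ft_force: [6.1, 3.9, -4.1]
opening: 0.0424
finger_force: 3.1
```

```bash
python3 -c "
from h import *
kn()"
```

```text
t14.80 R 0.1102 ang 161.1 toolx 161.8 z 0.1289 Ftool [-3.17  6.5   4.17]
```

The push is about 4.4 N above free, so the cam is snug. I'm letting go: centring off the knob, then lifting.

>>> send_rows:
  series:
    - [0,0,0.025,0,0,0,0]
    - [0,0,0.03,0,0,0,0]
    - [0,0,0,0,0,0,0]
    - [0,0,0,0,0,0,0]

```text
clock: 15.13
tool_pos: [0.4762, 0.1899, 0.1285]
orientation: [-0.001, 0.274, 0.962, -0.001]
ft_force: [-0.1, -0.7, 0.0]
opening: 0.0427
finger_force: 0.0
```

>>> send_rows:
  series:
    - [0,0,0,-0.1,0,0,0]
    - [0,0,0,-0.15,0,0,0]
    - [0,0,0,-0.15,0,0,0]
    - [0,0,0,-0.15,0,0,0]
    - [0,-0.1,0.15,0,0,0,0]
    - [0,-0.1,0.15,0,0,0,0]
    - [0,0,0.15,0,0,0,0]
    - [0,0,0.15,0,0,0,0]
    - [0,0,0.15,0,0,0,0]
    - [0,0,0,0,0,0,0]
    - [0,0,0,0,0,0,0]

```text
clock: 16.05
tool_pos: [0.5893, 0.2973, 0.2378]
orientation: [-0.001, 0.274, 0.962, -0.001]
ft_force: [0.0, -0.7, 0.0]
opening: 0.0426
finger_force: 0.0
```

```bash
python3 - <<'E'
from h import *
where()
a=eyes.grab_frame("scene");b=eyes.grab_frame("top")
p=[cv2.resize(a["color"][160:290,250:415],(400,315),interpolation=cv2.INTER_CUBIC),cv2.resize(b["color"][130:260,225:385],(400,325),interpolation=cv2.INTER_CUBIC)[:315]]
cv2.imwrite("pics/end.png",np.hstack(p))
E
```

```text
t16.05 jig [-0.0523  0.2067  0.2378] toolx in jig deg 161.8 z [-0.003 -0.    -1.   ] F jig [ 0.16 -0.65  0.03] open 0.0426
```

View pics/end.png

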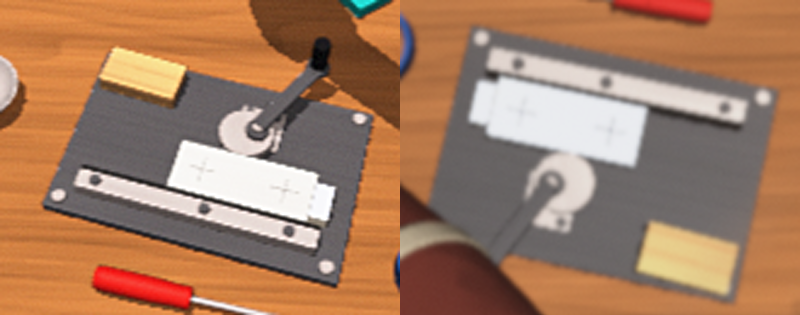

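In both views the bar lies against the stop (left half about (310,200)) and flush along the fence. The cam is touching it, the bystanders are where they were, and the gripper is clear. I'm handing in.

```bash
python3 -c "
from bench import ticket
print(ticket.job_done())"
```

```text
the job is handed in; nothing more can be done
None
```

The job is handed in, without a verdict shown: the bar is against the end stop and flush to the fence, and the cam is snug at about 4.4 N above the free push. The gripper touches nothing, the things beside the jig look unmoved in the last pictures, and it took about 16 s.

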